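# Tighten the lock collar of a second-hand blender base with a pin spanner

### The arm

A 6-joint arm with a two-finger parallel gripper is mounted at the origin on the work surface. World frame = base frame: x ahead of the robot, y to its left, z up, the work surface at z = 0. Lengths are in m, angles in degrees, forces in N, time in s.
With the tool pointing down it reaches from about 0.375 to 0.925 m from the base axis. Payload 5.7 kg.
Tool frame: the origin (TCP) lies at the very end of the fingers, on their centre line; the grasp point (between the pads) lies 19 mm behind it; z points along the fingers, y is the line along which they close (so a half turn about z gives the same grasp; the last joint's range is limited). The gripper opens to 88 mm and grips with 3 to 60 N. Pads are 20 mm wide; open, the fingers measure 115 mm over their backs; the gripper's body (75 mm by 178 mm) begins 61 mm behind the grasp point.
Start: joints at [-82.168, 20.558, 86.54, -0, 72.909, -6.595], TCP at [0.149, -0.581, 0.193] pointing down, gripper open.
Joint ranges: [-170.27, 170.27], [-57.76, 135], [12.27, 136.19], [-55.21, 235.2], [11.17, 155.16], [-170.74, 170.74]. Speed limits (degrees/s): [136.94, 136.94, 180, 180, 180, 180].

### API

Orientations are given as a 3x3 rotation matrix whose columns are the frame's x, y, z axes.
In Python, from bench import bot gives the robot as it stands. The module is installed in compiled form; this text tells all that it offers.
- The arm moves only by the tool play_rows, never from a script. Its argument "steps" is a list of rows, each a list of 3 entries, a list of its own where there are three numbers: the shift along the tool's x, y, z in units of 0.04 m (1.0 is 0.04 m), then the turn, a rotation vector about the tool's x, y, z in units of 0.15 rad (1.0 is 0.15 rad), then the closure in counts, from 0 (fully open) to 255 (shut). In form: [[[dx, dy, dz], [rx, ry, rz], grip], ...]. A call has 1 to 20 rows; each row shifts and turns the commanded pose from where the row before left it, along the tool's axes as they then stand; what a row does not reach is not made up. A row lasts 1/10 s, in which the tool goes at most 50 mm and 8.59 degrees, less where a joint would pass 70% of its speed; a pose out of reach is approached as far as the arm can. A call with a number of a shift or a turn outside -1 to 1 is refused whole. A call with a gripper value outside its range is refused whole. The fingers move at their own pace and stop on an object; "squeeze" is the grip in N (left out, the last holds). Time passes only in rows, so rows that do not move let the fingers close. It gives the time, the measured TCP pose, the force, the opening and the grip force at its end, in the units of the state.
- bot.sense(): the state, without advancing time (a new reading comes with each control period).
- bot.grab_frame(name): name is "scene" or "top"; returns a dict with "pixels" (420x560x3 uint8, blue, green, red), "intrinsics" (3x3 intrinsics, pixels), "rvec" (rotation vector, rad) and "tvec" (3), from world to camera coordinates, as OpenCV has them. Camera axes: x right, y down, z forward; pixel columns grow to the right and rows downward; lengths in m; the calibration is good to about 2 mm. A picture is of the moment at which its call begins. There is no depth.
- bot.job_done(): hands the job in; it is judged then, once.
Trained networks look in a picture, given as the dict that the camera call returned (one of the last four; its "shot" number tells which), for a name from the list of things; names that differ only in an ending like _2 or _b are one class to them, and where a whole thing is asked for, a point or a joint stands for the part that bears it (a point fixed in the world has none). Each returns a list of dicts, best first, with "conf" (0 to 1); they miss things now and then, are a little off and sometimes report something else, mostly with a low value. They report only what shows in the picture. A call takes as long as a camera call. They do not tell look-alikes from the thing itself.
- bot.recognise(thing, picture): "location" ([column, row] as shares, 0 to 1, of the picture: columns of its width, rows of its height, amid what is visible of it).
- bot.silhouettes(thing, picture): "mask" (420x560 bool, what is visible of it) and "location" ([column, row] as shares, 0 to 1, of the picture: columns of its width, rows of its height, amid what is visible of it).
The state is a dict: "clock": time; "joint_positions": joint angles; "qvel": joint speeds; "tau": joint torques, N m; "eef_pos": TCP position; "tool_rot": TCP orientation; "wrist_force": force on the tool from outside, world axes, zero at the start; "wrist_torque": the same for the moment, N m; "width": finger opening in m; "grip_force": force on a finger pad.
Only numpy, scipy, OpenCV 4.12 (cv2) and the standard library are available. Lean on these libraries where they do the work, as an engineer would, in place of code of your own. Each camera call takes 0.05 s, during which the arm holds its last target. There are 200 camera calls.

### The job

Take the two-pin spanner from its wooden rest, feel both of its prongs fully into the two holes of the lock collar on top of the blender base, and turn the collar clockwise (seen from above) until it comes up tight against its stop. Work gently: lean on the collar only lightly, do not force it once it is tight, and do not touch the blender with the gripper. Then stand the spanner upright in its rest again as you found it, let go, and leave the mug, the candlestick and the jar alone.

Things in the scene. Friction and masses are not known exactly. Their poses are not given: they have to be found in the camera images.
- blender: Heavy steel blender motor base, fixed to the bench, 180 (x) x 190 (y) mm, 66 mm high, with a cone on top that narrows to radius 58 mm at 100 mm height; a knob on its front (-x) side. Origin: centre of its underside on the bench, z up. Its yaw is within 0.4 rad of 0.
- collar_face (a point): Middle of the lock collar's upper face, on its turning axis, 120 mm above the bench; axes are the blender base's (do not turn with the collar). Collar: level aluminium ring, inner radius 17, outer 41, 14 mm thick. Two round through holes, 8.5 mm diameter with 1 mm chamfer, lie across from each other, 29 mm from the axis. A black hub, radius 12 mm, fills the middle to 6 mm below the face.
- collar (a joint): Collar's screw travel, rad, growing clockwise seen from above: 0 to 0.3 at the start, stop (tight) at 1.0. It does NOT tell where the holes are: at the start their line stands anywhere within 0.6 rad either way of the base's x axis; find it by eye or feel. Stiff: 0.35 N m to turn, so prongs sliding on its face under 10 N do not turn it. It stays where it is left.
- spanner: Dark steel pin spanner, about 0.25 kg, upright in the rest. Origin: centre of the underside of its plate (78 along x, 30 along y, 10 mm thick). On the plate an upright handle slab, 50 mm along x, 14 mm thick along y, 10 to 65 mm above the origin: pinch it across the 14 mm. Two round-ended prongs, 5 mm diameter, 12 mm long, point down at x = +29 and -29 mm. A half turn about z makes no difference.
- prong_a (a point): Tip of the spanner's prong at its +x end: 29, 0, -12 mm in the spanner's frame.
- prong_b (a point): Tip of the spanner's prong at its -x end: -29, 0, -12 mm in the spanner's frame.
- rest: Fixed wooden rest, 120 (x) x 70 (y) mm: two rails along x, 112 x 26 mm, flat tops 30 mm above the bench, with an 18 mm gap between them, 24 mm deep. The spanner's plate lies on the rails, prongs hanging in the gap, spanner x along rest x, spanner origin 30 mm above the rest's origin. Origin: centre of the underside, z up.
- mug: Copper mug, radius 40 mm, 85 mm high, loose; to be left alone. Origin: centre of the underside.
- candlestick: Brass candlestick, 135 mm high, foot radius 42 mm, loose; to be left alone. Origin: centre of the underside.
- jar: Clear open blender jar, radius 55 mm, 170 mm high, loose; to be left alone. Origin: centre of the underside.
There are look-alikes about, which are no part of the job. There is more than one size of the spanner; the one meant has the size given above. Leave any blue look-alike of the rest alone.

How it is judged (in metres and radians):
On the way, in this order (a step that is already met when the one before it is completed fails the run):
1. both prongs are well into the holes of the collar (tips at least 7 mm below its face, spanner centred), the collar not yet turned home (z of each of prong_a, prong_b in the frame of collar_face below -0.007 m and horizontal distance between spanner and collar_face below 0.006 m and value of joint collar below 0.7 rad), for 0.1 s.
2. the collar has been turned clockwise to its stop with both prongs in its holes (value of joint collar above 0.95 rad and z of each of prong_a, prong_b in the frame of collar_face below -0.004 m and horizontal distance between spanner and collar_face below 0.006 m), for 0.1 s.
At the end, for the whole second after the job is handed in: The collar is at its stop (joint above 0.95 of 1.0 rad); the spanner stands upright (within 0.1 rad) on the rails of its rest, prongs in the gap, within 20 mm of the middle and 0.25 rad of the rest's direction, released and still; mug, candlestick and jar are where they were (value of joint collar above 0.95 rad and horizontal distance between spanner and rest below 0.02 m and angle between the x axis of spanner and the x axis of rest, either way round below 0.25 rad and angle between spanner's own z axis and vertical below 0.1 rad and z of spanner in the frame of rest between 0.026 and 0.034 m and linear speed of spanner below 0.02 m/s and contact force between the fingers and spanner below 0.1 N); the robot touches nothing.
It fails at once if the spanner presses on the blender or its collar with more than 60 N (contact force between spanner and blender above 60 N).
It fails at once if the gripper or the arm touches the blender base or its collar (contact force between any of the fingers, the arm and blender above 2 N).
It fails at once if the mug, candlestick or jar is moved by more than 20 mm or tipped (distance of any of mug, candlestick, jar from where it was at the start of the episode above 0.02 m or angle between any of mug, candlestick, jar's own z axis and vertical above 0.3 rad).
It also fails if it takes over 67 s, if anything falls off the work surface, if the arm or the gripper's body presses on something with over 40 N, if the wrist force passes 120 N, or if a joint passes its speed limit or range.

## Working session

There is one attempt and no reset: what is moved stays moved. The work goes in short steps, Python scripts to look and compute and a tool call to move; the robot and the scene stay as the last step left them, time stands still between calls to the robot, and variables do not carry over. Pictures are saved under pics/ and viewed, at most 10 in all, crops included, and the job is handed in when it is done.

Besides the shell and the picture viewer there is one more tool, called after "Call:" by a JSON object that holds its "name" and its "arguments". play_rows: Moves the arm, as the interface text tells. Shifts and turns lie within -1 to 1; 1 stands for 0.04 m of shift or 0.15 rad of turn. Its arguments: {"type":"object","properties":{"steps":{"type":"array","items":{"type":"array"}},"squeeze":{"type":"number"}},"required":["steps"]}

```bash
mkdir -p pics
cat > h.py <<'E'
import numpy as np, cv2
from bench import bot
def P(f):
    R=cv2.Rodrigues(np.array(f['rvec'],float))[0]; return np.array(f['intrinsics'],float),R,np.array(f['tvec'],float).ravel()
def proj(f,X):
    K,R,t=P(f); return cv2.projectPoints(np.array(X,float).reshape(-1,1,3),np.array(f['rvec'],float),t,K,None)[0].reshape(-1,2)
def atz(f,uv,z):
    K,R,t=P(f); d=R.T@np.linalg.inv(K)@np.array([uv[0],uv[1],1.]); c=-R.T@t
    return c+d*(z-c[2])/d[2]
def tri(fs,uvs):
    A=[];b=[]
    for f,uv in zip(fs,uvs):
        K,R,t=P(f); d=R.T@np.linalg.inv(K)@np.array([uv[0],uv[1],1.]); d/=np.linalg.norm(d); c=-R.T@t
        M=np.eye(3)-np.outer(d,d); A.append(M); b.append(M@c)
    A=np.vstack(A);b=np.hstack(b); x,*_=np.linalg.lstsq(A,b,rcond=None); return x,np.linalg.norm(A@x-b)
E
python3 - <<'E'
from h import *
s=bot.sense(); print(s)
fs={n:bot.grab_frame(n) for n in('scene','top')}
cv2.imwrite('pics/scene.png',fs['scene']['pixels']);cv2.imwrite('pics/top.png',fs['top']['pixels'])
for n,f in fs.items():
    K,R,t=P(f);print(n,K.tolist(),(-R.T@t).round(3),f['shot'])
    for th in ['blender','collar','spanner','rest','mug','candlestick','jar']:
        print(th,[(np.round(np.array(r['location'])*[560,420],1).tolist(),round(r['conf'],2)) for r in bot.recognise(th,f)])
E
```

```text
{'clock': 0.0, 'joint_positions': array([-8.21669652e+01,  2.05969026e+01,  8.65965158e+01, -1.53993085e-03,
        7.29091678e+01, -6.59684386e+00]), 'qvel': array([ 0.02544794,  0.07152272, -0.05091512,  0.01492823, -0.07247952,
       -0.02311641]), 'tau': array([-6.78239921e-04, -5.15387177e+01, -2.70729589e+01,  6.73750928e-02,
        3.50527908e-02, -1.64106546e-04]), 'eef_pos': array([ 0.14937843, -0.58035851,  0.19263679]), 'tool_rot': array([[ 9.68451393e-01,  2.49202382e-01, -2.69466998e-04],
       [ 2.49202463e-01, -9.68449792e-01,  1.77025778e-03],
       [ 1.80187198e-04, -1.78156046e-03, -9.99998397e-01]]), 'wrist_force': array([ 0.45981627, -0.42397136, -0.36729757]), 'wrist_torque': array([-0.03021057, -0.03938593,  0.00425725]), 'grip_force': 0.0, 'width': 0.08799077151752926}
scene [[392.71014266832105, 0.0, 279.2767137045696], [0.0, 392.71014266832105, 212.16789997441668], [0.0, 0.0, 1.0]] [1.196 0.302 0.78 ] 1
blender [([258.5, 229.8], 0.9)]
collar [([251.0, 210.9], 0.96)]
spanner [([396.5, 226.0], 0.78), ([386.1, 254.2], 0.77), ([447.0, 245.3], 0.58)]
rest [([382.5, 268.7], 0.87), ([353.2, 207.9], 0.67), ([255.8, 226.9], 0.21)]
mug [([395.8, 321.6], 0.74), ([252.9, 227.6], 0.43)]
candlestick [([279.4, 306.9], 0.71)]
jar [([255.3, 202.9], 0.59), ([142.9, 180.4], 0.57)]
top [[505.7922438450367, 0.0, 278.72662067548765], [0.0, 505.7922438450367, 212.9712275660583], [0.0, 0.0, 1.0]] [ 0.391 -0.049  1.385] 2
blender [([293.4, 209.0], 0.89)]
collar [([295.4, 200.9], 0.82)]
spanner [([167.7, 226.2], 0.86), ([119.0, 270.0], 0.76), ([171.8, 279.2], 0.57)]
rest [([218.1, 292.6], 0.94), ([172.1, 234.5], 0.92), ([292.8, 198.6], 0.53)]
mug [([145.4, 163.7], 0.82)]
candlestick [([230.3, 145.3], 0.59), ([168.5, 229.3], 0.48)]
jar [([425.9, 191.0], 0.8), ([145.9, 163.8], 0.67)]
```

View pics/scene.png

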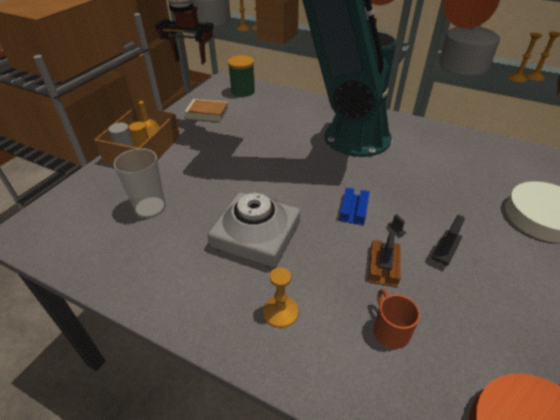

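View pics/top.png

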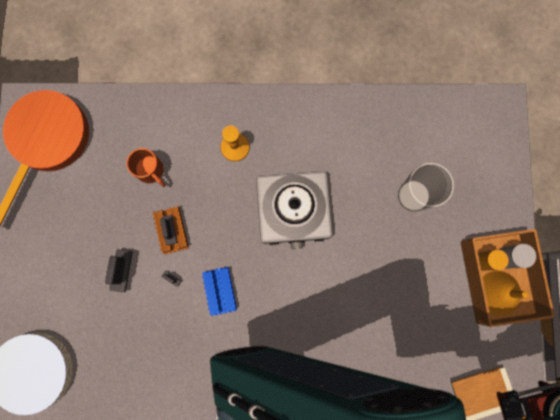

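In both views there are three spanner candidates. The one on the wooden rest is at top (168,229) / scene (388,250). A larger one lies at top (119,270) / scene (447,245), and a small one at top (172,279) / scene (397,226). The wooden rest is at top (170,230), and the blue one at (218,292) is a look-alike. I choose the spanner on the wooden rest and will check it in a crop.

```bash
cat > c.py <<'E'
from h import *
f=bot.grab_frame('top');g=bot.grab_frame('scene')
def crop(f,u,v,w,h,s): return cv2.resize(f['pixels'][v:v+h,u:u+w],None,fx=s,fy=s,interpolation=cv2.INTER_CUBIC)
a=crop(f,140,200,60,60,6);b=crop(f,255,165,80,80,4.5);c=crop(g,355,215,60,75,4.8);d=crop(g,205,180,100,90,3.6)
o=np.zeros((720,720,3),np.uint8)
for im,(x,y) in((a,(0,0)),(b,(360,0)),(c,(0,360)),(d,(360,360))): o[y:y+im.shape[0],x:x+im.shape[1]]=im[:720-y,:720-x]
o=cv2.resize(o,(600,600));cv2.imwrite('pics/crops.png',o)
np.save('top.npy',f['pixels']);np.save('scene.npy',g['pixels'])
for n,F in(('top',f),('scene',g)):
  for th in('spanner','rest','blender','collar'):
    for r in bot.silhouettes(th,F)[:3]:
      m=r['mask'].astype(np.uint8); loc=np.array(r['location'])*[560,420]
      ys,xs=np.nonzero(m); q=cv2.minAreaRect(np.c_[xs,ys].astype(np.float32))
      print(n,th,round(r['conf'],2),loc.round(1),len(xs),'cen',xs.mean().round(1),ys.mean().round(1),'rect',np.round(q[0],1),np.round(q[1],1),round(q[2],1))
E
python3 c.py
```

```text
top spanner 0.75 [170.5 226.8] 383 cen 168.0 229.1 rect [167.8 229.2] [29.6 13.6] 80.5
top spanner 0.71 [230.8 143.8] 780 cen 233.3 143.7 rect [231.6 143.6] [35.4 28.1] 49.8
top spanner 0.58 [117.9 269.8] 861 cen 118.3 269.6 rect [117.6 269.1] [22.4 42.8] 10.0
top rest 0.97 [218.9 295.3] 1212 cen 218.7 290.6 rect [218.6 290.5] [45.2 27.9] 79.0
top rest 0.87 [171.3 225. ] 922 cen 170.9 229.4 rect [170.  229.4] [44.4 28.6] 77.1
top blender 0.6 [295.6 208.6] 4942 cen 293.5 207.6 rect [293.8 210. ] [74.7 71.7] 85.6
top collar 0.56 [289.  210.2] 702 cen 294.0 202.9 rect [294. 203.] [32.5 31.1] 45.0
scene spanner 0.77 [449.5 244.7] 807 cen 448.8 242.5 rect [450.5 240. ] [18.8 53.2] 26.6
scene spanner 0.62 [396.8 227.7] 193 cen 397.4 224.8 rect [399. 225.] [18.  13.6] 40.6
scene spanner 0.61 [384.2 254. ] 424 cen 387.4 253.4 rect [386.6 251.4] [14.  37.2] 2.2
scene rest 0.75 [380.5 271.5] 1018 cen 384.0 266.7 rect [385.1 263.5] [33.4 44.2] 7.1
scene rest 0.57 [352.  203.6] 866 cen 354.5 206.6 rect [354.6 206.2] [26.8 35.3] 9.5
scene rest 0.5 [384.6 254.7] 344 cen 387.3 253.3 rect [387.5 251.6] [11.9 34.1] 8.1
scene blender 0.72 [258.  228.1] 4774 cen 255.0 228.5 rect [253.9 227.3] [81.5 68.6] 21.5
scene collar 0.94 [255.7 203.1] 668 cen 253.8 206.2 rect [254. 206.] [26. 32.] 90.0
```

View pics/crops.png

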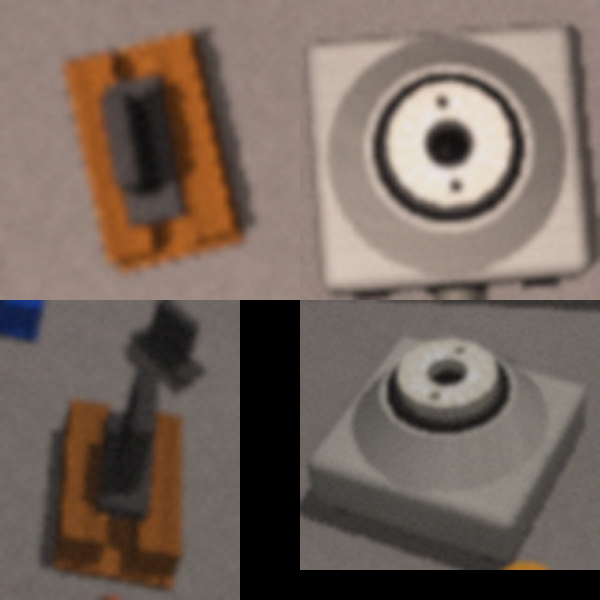

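The crop confirms it: a plate about 29 px long (78 mm) with its handle sits on the wooden rest. The collar holes show at about top (292.9,192.2) and (296.3,214.6), and scene (258.3,196.7) and (249.7,212).

```bash
cat > m.py <<'E'
from h import *
f=bot.grab_frame('top');g=bot.grab_frame('scene')
def dark(F,uv,r=3.5,thr=0.5):
    g0=cv2.cvtColor(F['pixels'],cv2.COLOR_BGR2GRAY).astype(float); uv=np.array(uv,float)
    yy,xx=np.mgrid[0:420,0:560]
    for _ in range(8):
        m=np.hypot(xx-uv[0],yy-uv[1])<r
        hi=np.percentile(g0[m],85); w=np.clip(hi-g0,0,None)*m
        uv=np.array([(w*xx).sum(),(w*yy).sum()])/w.sum()
    return uv
H=[dark(f,(292.9,192.2)),dark(f,(296.3,214.6))]; G=[dark(g,(258.3,196.7),3),dark(g,(249.7,212),3)]
print('px',H,G)
for n in(0,1): print('tri',tri([f,g],[H[n],G[n]]), 'top@.12',atz(f,H[n],.12).round(4),'scene@.12',atz(g,G[n],.12).round(4))
# bright ring
def ring(F,box,z):
    u,v,w,h=box; im=cv2.cvtColor(F['pixels'],cv2.COLOR_BGR2GRAY)[v:v+h,u:u+w]
    t=cv2.resize(im,None,fx=4,fy=4,interpolation=cv2.INTER_CUBIC); return t
gt=cv2.cvtColor(f['pixels'],cv2.COLOR_BGR2GRAY)
t=cv2.threshold(gt,195,255,cv2.THRESH_BINARY)[1]; n,l,st,ce=cv2.connectedComponentsWithStats(t)
for i in range(1,n):
    if st[i,4]>200 and abs(ce[i][0]-294)<15 and abs(ce[i][1]-203)<15:
        c=cv2.findContours((l==i).astype(np.uint8),cv2.RETR_EXTERNAL,cv2.CHAIN_APPROX_NONE)[0][0]; e=cv2.fitEllipse(c); print('ring',e,atz(f,e[0],.12).round(4))
# orange rests
for n,F in(('top',f),('scene',g)):
    hsv=cv2.cvtColor(F['pixels'],cv2.COLOR_BGR2HSV); m=cv2.inRange(hsv,(5,140,60),(22,255,255))
    nn,l,st,ce=cv2.connectedComponentsWithStats(m)
    c0=(170,230) if n=='top' else (385,263)
    i=min((i for i in range(1,nn) if st[i,4]>80),key=lambda i:np.hypot(*(ce[i]-c0)))
    mm=cv2.inRange(hsv,(5,140,40),(22,255,255)); mm[np.hypot(*(np.mgrid[0:420,0:560]-np.array(c0[::-1])[:,None,None]))>32]=0
    ys,xs=np.nonzero(mm); W=np.array([atz(F,(x,y),.03)[:2] for x,y in zip(xs,ys)],np.float32)*1000
    r=cv2.minAreaRect(W); print(n,'rest',r,len(xs))
# spanner triangulation: silhouettes top & scene, handle-top
E
python3 m.py
```

```text
px [array([292.40615977, 191.67179981]), array([296.14001807, 214.1598916 ])] [array([257.7569516, 196.2467265]), array([249.39081495, 211.77037371])]
tri (array([ 0.59931198, -0.07241129,  0.16284217]), np.float64(0.01093740660778776)) top@.12 [ 0.6103 -0.0804  0.12  ] scene@.12 [ 0.555  -0.0906  0.12  ]
tri (array([ 0.56457993, -0.10067064,  0.06867691]), np.float64(0.015020700202199155)) top@.12 [ 0.5529 -0.0897  0.12  ] scene@.12 [ 0.614  -0.0807  0.12  ]
ring ((294.2719421386719, 202.93849182128906), (30.174386978149414, 30.63358497619629), 102.4461898803711) [ 0.5814 -0.085   0.12  ]
top rest ((520.9971923828125, 246.40875244140625), (116.91744995117188, 72.23846435546875), 14.758371353149414) 801
scene rest ((554.1221923828125, 254.09454345703125), (163.8157501220703, 68.99560546875), 14.535181999206543) 908
```

```bash
cat > fit.py <<'E'
from h import *
from scipy.optimize import minimize
def box(x0,x1,y0,y1,z0,z1): return np.array([[x,y,z] for x in(x0,x1) for y in(y0,y1) for z in(z0,z1)])
SP=[box(-.039,.039,-.015,.015,0,.01),box(-.025,.025,-.007,.007,.01,.065)]; RE=[box(-.06,.06,-.035,.035,0,.03)]
S=8
def render(F,parts,p):
    c,s=np.cos(p[3]),np.sin(p[3]); R=np.array([[c,-s,0],[s,c,0],[0,0,1]]); m=np.zeros((420,560),np.uint8)
    big=np.zeros((120*S,120*S),np.uint8); o=np.round(proj(F,[p[0],p[1],p[2]])[0])-60 if 0 else OFF[id(F)]
    for b in parts:
        q=proj(F,b@R.T+p[:3]); h=cv2.convexHull(((q-o+.5)*S).astype(np.float32)).round().astype(np.int32); cv2.fillPoly(big,[h],1)
    return cv2.resize(big.astype(np.float32),(120,120),interpolation=cv2.INTER_AREA)
OFF={}
def fit(views,parts,p0,free):
    T=[]
    for F,m in views:
        o=np.round(proj(F,p0[:3])[0])-60; OFF[id(F)]=o; u,v=o.astype(int); T.append(m.astype(np.float32)[v:v+120,u:u+120])
    def cost(d):
        p=np.array(p0,float); p[free]+=d*np.array([.01,.01,.01,.2])[free]
        return sum(1-np.minimum(render(F,parts,p),t).sum()/np.maximum(render(F,parts,p),t).sum() for (F,_),t in zip(views,T))
    best=min((minimize(cost,np.random.randn(len(free))*.3,method='Nelder-Mead',options=dict(xatol=.005,fatol=1e-4)) for _ in range(5)),key=lambda r:r.fun)
    p=np.array(p0,float); p[free]+=best.x*np.array([.01,.01,.01,.2])[free]; return p.round(4),round(best.fun,3)
E
cat > m2.py <<'E'
from fit import *
f=bot.grab_frame('top');g=bot.grab_frame('scene')
def mask(th,F,uv):
    L=bot.silhouettes(th,F); L=[r for r in L if np.hypot(*(np.array(np.nonzero(r['mask'])).mean(1)[::-1]-uv))<9]
    return L[0]['mask'] if L else None
a,b=mask('spanner',f,(168,229)),mask('spanner',g,(387,253)); c,d=mask('rest',f,(170,229)),mask('rest',g,(384,265))
p0=[.521,.246,.03,.258]
def own(F,uv,r):
    i=F['pixels'].astype(int); m=(i[...,2]-i[...,0]<28)&(i.max(2)<95); yy,xx=np.mgrid[0:420,0:560]; return m&(abs(xx-uv[0])<r[0])&(abs(yy-uv[1])<r[1])
o=own(f,(168,229),(11,17))
for n,V in(('net top',[(f,a)]),('own top',[(f,o)]),('net scene',[(g,b)])):
    if V[0][1] is not None: print(n,fit(V,SP,p0,[0,1,3]),V[0][1].sum())
if a is not None and b is not None: print('both z free',fit([(f,a),(g,b)],SP,p0,[0,1,2,3]))
p1=[.521,.246,0,.258]
for n,F,m,s in(('top',f,c,a),('scene',g,d,None)):
    if m is not None: print('rest',n,fit([(F,m|s if s is not None else m)],RE,p1,[0,1,3]))
print(tri([f,g],[(292.41,191.67),(249.39,211.77)]),tri([f,g],[(296.14,214.16),(257.76,196.25)]))
E
python3 m2.py
```

```text
net top (array([0.5212, 0.2503, 0.03  , 0.2167]), np.float64(0.082)) 361
own top (array([0.5203, 0.2499, 0.03  , 0.1788]), np.float64(0.202)) 308
net scene (array([0.5248, 0.2503, 0.03  , 0.266 ]), np.float64(0.095)) 428
both z free (array([0.5225, 0.2501, 0.029 , 0.1915]), np.float64(0.182))
rest top (array([0.521 , 0.2488, 0.    , 0.2681]), np.float64(0.07))
rest scene (array([0.5253, 0.2493, 0.    , 0.2577]), np.float64(0.307))
(array([ 0.61126732, -0.08134868,  0.11727713]), np.float64(0.001440320810414684)) (array([ 0.55342487, -0.09052203,  0.11869159]), np.float64(0.0012388600754661546))
```

Spanner at (0.5225, 0.250, z 0.03), yaw about 0.25. Collar centre at (0.5825, -0.0853), hole line about 9.3°, hole height measured 0.118 against 0.120 given. All consistent with the sizes and the reach. Moving to above the spanner; the tool yaw of 14.4° already fits.

Call:
{"name": "play_rows", "arguments": {"steps": [[[0.704, -0.6385, -0.119], [0, 0, 0], 0], [[0.704, -0.6385, -0.119], [0, 0, 0], 0], [[0.704, -0.6385, -0.119], [0, 0, 0], 0], [[0.704, -0.6385, -0.119], [0, 0, 0], 0], [[0.704, -0.6385, -0.119], [0, 0, 0], 0], [[0.704, -0.6385, -0.119], [0, 0, 0], 0], [[0.704, -0.6385, -0.119], [0, 0, 0], 0], [[0.704, -0.6385, -0.119], [0, 0, 0], 0], [[0.704, -0.6385, -0.119], [0, 0, 0], 0], [[0.704, -0.6385, -0.119], [0, 0, 0], 0], [[0.704, -0.6385, -0.119], [0, 0, 0], 0], [[0.704, -0.6385, -0.119], [0, 0, 0], 0]]}}

```text
clock: 2.9
eef_pos: [0.4011, -0.1987, 0.251]
tool_rot: [[0.969, 0.249, 0.001], [0.249, -0.969, -0.0], [0.0, 0.0, -1.0]]
wrist_force: [0.8, -0.4, 0.5]
width: 0.088
grip_force: 0.0
```

Call:
{"name": "play_rows", "arguments": {"steps": [[[0.481, -0.844, 0], [0, 0, 0], 0], [[0.481, -0.844, 0], [0, 0, 0], 0], [[0.481, -0.844, 0], [0, 0, 0], 0], [[0.481, -0.844, 0], [0, 0, 0], 0], [[0.481, -0.844, 0], [0, 0, 0], 0], [[0.481, -0.844, 0], [0, 0, 0], 0], [[0.481, -0.844, 0], [0, 0, 0], 0], [[0.481, -0.844, 0], [0, 0, 0], 0], [[0.481, -0.844, 0], [0, 0, 0], 0], [[0.481, -0.844, 0], [0, 0, 0], 0], [[0.481, -0.844, 0], [0, 0, 0], 0], [[0.481, -0.844, 0], [0, 0, 0], 0], [[0, 0, 0], [0, 0, 0], 0], [[0, 0, 0], [0, 0, 0], 0]]}}

```text
clock: 4.3
eef_pos: [0.5228, 0.2502, 0.2503]
tool_rot: [[0.968, 0.251, -0.001], [0.251, -0.968, -0.001], [-0.001, 0.0, -1.0]]
wrist_force: [-0.0, -0.3, -0.2]
width: 0.0878
grip_force: 0.0
```

Call:
{"name": "play_rows", "arguments": {"steps": [[[0, 0, 0.65], [0, 0, 0], 0], [[0, 0, 0.65], [0, 0, 0], 0], [[0, 0, 0.65], [0, 0, 0], 0], [[0, 0, 0.65], [0, 0, 0], 0], [[0, 0, 0.65], [0, 0, 0], 0], [[0, 0, 0.65], [0, 0, 0], 0], [[0, 0, 0.65], [0, 0, 0], 0], [[0, 0, 0.1], [0, 0, 0], 0], [[0, 0, 0.1], [0, 0, 0], 0], [[0, 0, 0.1], [0, 0, 0], 0], [[0, 0, 0], [0, 0, 0], 0]]}}

```text
clock: 5.4
eef_pos: [0.5236, 0.2498, 0.0574]
tool_rot: [[0.969, 0.249, 0.001], [0.249, -0.969, 0.0], [0.001, -0.0, -1.0]]
wrist_force: [0.5, 0.5, -0.4]
width: 0.0877
grip_force: 0.0
```

Call:
{"name": "play_rows", "arguments": {"steps": [[[0, 0, 0], [0, 0, 0], 150], [[0, 0, 0], [0, 0, 0], 200], [[0, 0, 0], [0, 0, 0], 255], [[0, 0, 0], [0, 0, 0], 255], [[0, 0, 0], [0, 0, 0], 255], [[0, 0, 0], [0, 0, 0], 255], [[0, 0, 0], [0, 0, 0], 255], [[0, 0, 0], [0, 0, 0], 255], [[0, 0, 0], [0, 0, 0], 255], [[0, 0, 0], [0, 0, 0], 255]], "squeeze": 20}}

```text
clock: 6.4
eef_pos: [0.5231, 0.2498, 0.0566]
tool_rot: [[0.968, 0.249, -0.0], [0.249, -0.968, 0.0], [-0.0, -0.0, -1.0]]
wrist_force: [1.1, -0.4, -0.3]
width: 0.0139
grip_force: 20.0
```

Call:
{"name": "play_rows", "arguments": {"steps": [[[0, 0, 0], [0, 0, 0], 255], [[0, 0, 0], [0, 0, 0], 255], [[0, 0, -0.1], [0, 0, 0], 255], [[0, 0, -0.3], [0, 0, 0], 255], [[0, 0, -0.6], [0, 0, 0], 255], [[0, 0, -0.8], [0, 0, 0], 255], [[0, 0, -0.8], [0, 0, 0], 255], [[0, 0, -0.8], [0, 0, 0], 255], [[0, 0, -0.8], [0, 0, 0], 255], [[0, 0, -0.8], [0, 0, 0], 255], [[0, 0, 0], [0, 0, 0], 255]], "squeeze": 45}}

```text
clock: 7.5
eef_pos: [0.5259, 0.2509, 0.2623]
tool_rot: [[0.968, 0.249, 0.009], [0.249, -0.968, 0.003], [0.01, -0.001, -1.0]]
wrist_force: [0.9, 1.3, -2.5]
width: 0.0133
grip_force: 45.0
```

Call:
{"name": "play_rows", "arguments": {"steps": [[[-0.065, 0.848, 0], [0, 0, 0], 255], [[-0.065, 0.848, 0], [0, 0, 0], 255], [[-0.065, 0.848, 0], [0, 0, 0], 255], [[-0.065, 0.848, 0], [0, 0, 0], 255], [[-0.065, 0.848, 0], [0, 0, 0], 255], [[-0.065, 0.848, 0], [0, 0, 0], 255], [[-0.065, 0.848, 0], [0, 0, 0], 255], [[-0.065, 0.848, 0], [0, 0, 0], 255], [[-0.065, 0.848, 0], [0, 0, 0], 255], [[-0.065, 0.848, 0], [0, 0, 0], 255], [[0, 0, 0], [0, 0, 0.593], 255], [[0, 0, 0], [0, 0, 0], 255], [[0, 0, 0], [0, 0, 0], 255], [[0, 0, 0], [0, 0, 0], 255]]}}

```text
clock: 8.9
eef_pos: [0.5818, -0.0843, 0.2561]
tool_rot: [[0.986, 0.165, -0.001], [0.165, -0.986, 0.001], [-0.001, -0.001, -1.0]]
wrist_force: [-0.0, -0.4, -1.5]
width: 0.0139
grip_force: 45.0
```

Run:
```python
from fit import *
s=bot.sense(); p=s['eef_pos']; print(s['clock'],p,s['width'],s['wrist_force'].round(2),s['wrist_torque'].round(3))
f=bot.grab_frame('top');g=bot.grab_frame('scene')
p0=[p[0],p[1],p[2]-.0266,np.arctan2(s['tool_rot'][1,0],s['tool_rot'][0,0])]; print(p0, proj(f,p0[:3]),proj(g,p0[:3]))
u,v=proj(g,p0[:3])[0].astype(int)
im=cv2.resize(g['pixels'][v-60:v+90,u-80:u+80],None,fx=4,fy=4,interpolation=cv2.INTER_CUBIC);cv2.imwrite('pics/held.png',im); print(u,v)
```

```text
8.9 [ 0.58182612 -0.08428443  0.25610438] 0.013906271377762939 [-0.04 -0.38 -1.52] [ 0.065 -0.036  0.009]
[np.float64(0.5818261240300295), np.float64(-0.08428442592183276), np.float64(0.229504383308747), np.float64(0.16528334091272096)] [[295.27013939 195.72961633]] [[252.38596127 168.16907904]]
252 168
```

View pics/held.png

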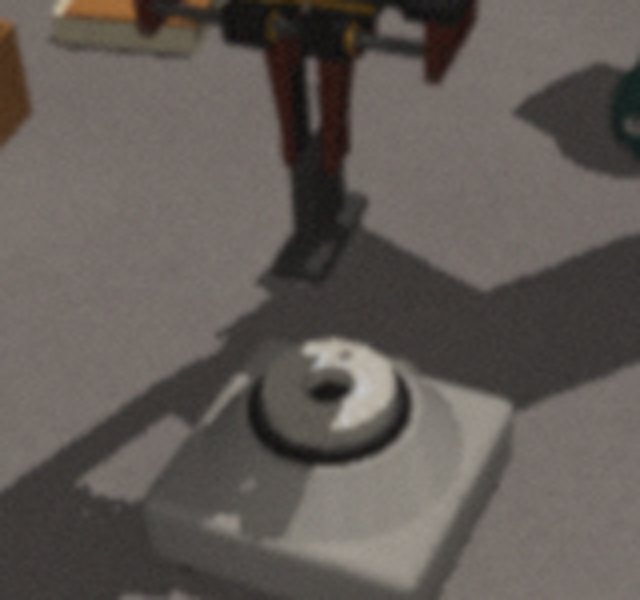

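Run:
```python
from fit import *
g=bot.grab_frame('scene');s=bot.sense();p=s['eef_pos']
a=np.arctan2(s['tool_rot'][1,0],s['tool_rot'][0,0]);c,sn=np.cos(a),np.sin(a);R=np.array([[c,-sn,0],[sn,c,0],[0,0,1]]);o=np.array([p[0],p[1],p[2]-.0266])
for z in(0,.01): print(z,proj(g,np.array([[x,y,z] for x,y in((.039,.015),(.039,-.015),(-.039,.015),(-.039,-.015))])@R.T+o).round(1).tolist())
for r in bot.silhouettes('spanner',g):
    m=r['mask'];ys,xs=np.nonzero(m)
    print(r['conf'],m.sum(),xs.mean(),ys.mean(),xs.min(),xs.max(),ys.min(),ys.max())
    if abs(xs.mean()-252)<20 and abs(ys.mean()-165)<25:
        k=ys>=149  # only plate rows + handle
        print('lowest row xs',[ (y,xs[ys==y].min(),xs[ys==y].max()) for y in range(150,ys.max()+1,2)])
        # plate+handle rendered with the fingers cut: compare only rows>=150
        from scipy.optimize import minimize
        OFF[id(g)]=np.round(proj(g,o)[0])-60; u,v=OFF[id(g)].astype(int); t=m[v:v+120,u:u+120].astype(float); t[:150-v]=0
        def cost(d):
            q=render(g,SP,np.r_[o[:2]+R[:2,:2]@[d[0]/100,d[1]/100],o[2],a+d[2]*.2]); q[:150-v]=0
            return 1-np.minimum(q,t).sum()/np.maximum(q,t).sum()
        b=min((minimize(cost,np.random.randn(3)*.2,method='Nelder-Mead') for _ in range(6)),key=lambda r:r.fun); print('offset mm in spanner axes',b.x[:2]*10,'dyaw',b.x[2]*.2,b.fun, cost(np.zeros(3)))
```

```text
0 [[252.4, 179.6], [239.8, 177.0], [264.0, 159.6], [252.1, 157.4]]
0.01 [[252.2, 176.0], [239.5, 173.5], [263.9, 156.1], [251.9, 153.9]]
0.97 827 449.0725513905683 242.5671100362757 433 464 215 265
0.91 429 251.06526806526807 162.32634032634033 241 262 143 178
lowest row xs [(150, np.int64(245), np.int64(252)), (152, np.int64(245), np.int64(257)), (154, np.int64(245), np.int64(257)), (156, np.int64(245), np.int64(259)), (158, np.int64(246), np.int64(262)), (160, np.int64(246), np.int64(262)), (162, np.int64(246), np.int64(261)), (164, np.int64(246), np.int64(260)), (166, np.int64(246), np.int64(259)), (168, np.int64(244), np.int64(258)), (170, np.int64(243), np.int64(256)), (172, np.int64(242), np.int64(255)), (174, np.int64(241), np.int64(254)), (176, np.int64(242), np.int64(253)), (178, np.int64(248), np.int64(251))]
offset mm in spanner axes [-0.86226603 -0.80027596] dyaw 0.078234266004464 0.11993308005994907 0.1711629424237482
0.69 240 397.575 225.57916666666668 388 406 215 236
```

The plate in the picture matches the predicted position to within about 1 mm. I correct by about 1.4 mm and go down close to the collar.

Call:
{"name": "play_rows", "arguments": {"steps": [[[0.03, 0.035, 0.4], [0, 0, 0], 255], [[0, 0, 0.5], [0, 0, 0], 255], [[0, 0, 0.5], [0, 0, 0], 255], [[0, 0, 0.5], [0, 0, 0], 255], [[0, 0, 0.3], [0, 0, 0], 255], [[0, 0, 0.12], [0, 0, 0], 255], [[0, 0, 0], [0, 0, 0], 255], [[0, 0, 0], [0, 0, 0], 255]]}}

```text
clock: 9.9
eef_pos: [0.5845, -0.0865, 0.1647]
tool_rot: [[0.987, 0.162, 0.001], [0.162, -0.987, -0.0], [0.001, 0.001, -1.0]]
wrist_force: [0.2, -0.8, -2.5]
width: 0.0135
grip_force: 45.0
```

Run:
```python
from h import *
s=bot.sense(); print(s['eef_pos'].round(5),s['wrist_force'].round(2),s['wrist_torque'].round(3), np.degrees(np.arctan2(s['tool_rot'][1,0],s['tool_rot'][0,0])))
```

```text
[ 0.58452 -0.08645  0.16465] [ 0.24 -0.78 -2.48] [0.045 0.024 0.   ] 9.341924421943126
```

Call:
{"name": "play_rows", "arguments": {"steps": [[[0, 0, 0.025], [0, 0, 0], 255], [[0, 0, 0.025], [0, 0, 0], 255], [[0, 0, 0.025], [0, 0, 0], 255], [[0, 0, 0.025], [0, 0, 0], 255], [[0, 0, 0.025], [0, 0, 0], 255], [[0, 0, 0], [0, 0, 0], 255]]}}

```text
clock: 10.5
eef_pos: [0.5836, -0.0863, 0.1586]
tool_rot: [[0.987, 0.162, -0.0], [0.162, -0.987, 0.0], [-0.0, -0.0, -1.0]]
wrist_force: [0.4, 0.9, -3.6]
width: 0.013
grip_force: 45.0
```

Call:
{"name": "play_rows", "arguments": {"steps": [[[0, 0, 0.025], [0, 0, 0], 255], [[0, 0, 0.025], [0, 0, 0], 255], [[0, 0, 0], [0, 0, 0], 255]]}}

```text
clock: 10.8
eef_pos: [0.5836, -0.0863, 0.1566]
tool_rot: [[0.987, 0.162, -0.0], [0.162, -0.987, 0.0], [-0.0, -0.0, -1.0]]
wrist_force: [-0.1, -0.1, -2.5]
width: 0.0135
grip_force: 45.0
```

Call:
{"name": "play_rows", "arguments": {"steps": [[[0, 0, 0.025], [0, 0, 0], 255], [[0, 0, 0.025], [0, 0, 0], 255], [[0, 0, 0], [0, 0, 0], 255]]}}

```text
clock: 11.1
eef_pos: [0.5837, -0.0863, 0.1546]
tool_rot: [[0.987, 0.162, -0.0], [0.162, -0.987, 0.0], [-0.0, -0.0, -1.0]]
wrist_force: [-0.2, -0.5, -2.3]
width: 0.0133
grip_force: 45.0
```

Run:
```python
from h import *
s=bot.sense(); print(s['eef_pos'].round(5),s['wrist_force'].round(2),s['wrist_torque'].round(3))
```

```text
[ 0.58367 -0.08629  0.15461] [-0.19 -0.49 -2.34] [0.006 0.008 0.014]
```

Call:
{"name": "play_rows", "arguments": {"steps": [[[0, 0, 0.025], [0, 0, 0], 255], [[0, 0, 0.025], [0, 0, 0], 255], [[0, 0, 0], [0, 0, 0], 255]]}}

```text
clock: 11.4
eef_pos: [0.5836, -0.0863, 0.1526]
tool_rot: [[0.987, 0.162, -0.0], [0.162, -0.987, 0.0], [-0.0, -0.0, -1.0]]
wrist_force: [0.3, -0.9, -3.5]
width: 0.0133
grip_force: 45.0
```

Call:
{"name": "play_rows", "arguments": {"steps": [[[0, 0, 0.025], [0, 0, 0], 255], [[0, 0, 0.025], [0, 0, 0], 255], [[0, 0, 0], [0, 0, 0], 255]]}}

```text
clock: 11.7
eef_pos: [0.5836, -0.0863, 0.1506]
tool_rot: [[0.987, 0.162, -0.0], [0.162, -0.987, 0.0], [-0.0, -0.0, -1.0]]
wrist_force: [-0.2, 0.2, -3.3]
width: 0.0139
grip_force: 45.0
```

Call:
{"name": "play_rows", "arguments": {"steps": [[[0, 0, 0.025], [0, 0, 0], 255], [[0, 0, 0], [0, 0, 0], 255]]}}

```text
clock: 11.9
eef_pos: [0.5837, -0.0863, 0.1497]
tool_rot: [[0.987, 0.162, -0.0], [0.162, -0.987, 0.0], [-0.0, -0.0, -1.0]]
wrist_force: [-0.4, -0.2, -2.1]
width: 0.0134
grip_force: 45.0
```

Call:
{"name": "play_rows", "arguments": {"steps": [[[0, 0, 0.025], [0, 0, 0], 255], [[0, 0, 0], [0, 0, 0.2], 255], [[0, 0, 0], [0, 0, 0.2], 255], [[0, 0, 0], [0, 0, 0.2], 255], [[0, 0, 0], [0, 0, 0.2], 255], [[0, 0, 0], [0, 0, 0], 255]]}}

```text
clock: 12.5
eef_pos: [0.5837, -0.0857, 0.1487]
tool_rot: [[0.999, 0.043, -0.0], [0.043, -0.999, 0.001], [-0.0, -0.001, -1.0]]
wrist_force: [-0.5, 2.8, -3.1]
width: 0.0134
grip_force: 45.1
```

```bash
cat > s.py <<'E'
from h import *
s=bot.sense(); print(s['clock'],s['eef_pos'].round(5),'F',s['wrist_force'].round(2),'T',s['wrist_torque'].round(3),'yaw',np.degrees(np.arctan2(s['tool_rot'][1,0],s['tool_rot'][0,0])).round(2),s['width'],s['joint_positions'][5])
E
python3 s.py
```

```text
12.5 [ 0.58369 -0.0857   0.14865] F [-0.46  2.8  -3.14] T [ 0.515 -0.032  0.296] yaw 2.47 0.013439696663677338 72.41451049053623
```

Call:
{"name": "play_rows", "arguments": {"steps": [[[0, -0.012, 0], [0, 0, 0.3], 255], [[0, 0, 0], [0, 0, 0.3], 255], [[0, 0, 0], [0, 0, 0.3], 255], [[0, 0, 0], [0, 0, 0.3], 255], [[0, 0, 0], [0, 0, 0], 255]]}}

```text
clock: 13.0
eef_pos: [0.5837, -0.0855, 0.1486]
tool_rot: [[0.991, -0.136, -0.0], [-0.136, -0.991, 0.001], [-0.0, -0.001, -1.0]]
wrist_force: [0.9, 1.0, -4.1]
width: 0.0135
grip_force: 45.1
```

```bash
python3 s.py
```

```text
13.0 [ 0.58373 -0.08555  0.14864] F [ 0.89  1.02 -4.06] T [ 0.457 -0.063  0.281] yaw -7.82 0.013486570222826455 82.7456791638674
```

Call:
{"name": "play_rows", "arguments": {"steps": [[[0, 0, 0], [0, 0, 0.3], 255], [[0, 0, 0], [0, 0, 0.3], 255], [[0, 0, 0], [0, 0, 0.3], 255], [[0, 0, 0], [0, 0, 0.3], 255], [[0, 0, 0], [0, 0, 0.3], 255], [[0, 0, 0], [0, 0, 0.3], 255], [[0, 0, 0], [0, 0, 0.3], 255], [[0, 0, 0], [0, 0, 0], 255]]}}

```text
clock: 13.8
eef_pos: [0.5838, -0.0855, 0.1487]
tool_rot: [[0.9, -0.436, -0.0], [-0.436, -0.9, 0.001], [-0.0, -0.001, -1.0]]
wrist_force: [0.3, 1.6, -4.9]
width: 0.0135
grip_force: 45.1
```

```bash
python3 s.py
```

```text
13.8 [ 0.5838  -0.08551  0.14865] F [ 0.31  1.65 -4.87] T [ 0.597 -0.173  0.273] yaw -25.84 0.013474964227496231 100.75513117586787
```

Torque is steady at 0.27–0.30 N·m, so the collar is turning. I continue in smaller steps.

Call:
{"name": "play_rows", "arguments": {"steps": [[[0, 0, 0], [0, 0, 0.2], 255], [[0, 0, 0], [0, 0, 0.2], 255], [[0, 0, 0], [0, 0, 0.2], 255], [[0, 0, 0], [0, 0, 0.2], 255], [[0, 0, 0], [0, 0, 0], 255]]}}

```text
clock: 14.3
eef_pos: [0.5838, -0.0855, 0.1487]
tool_rot: [[0.842, -0.54, 0.0], [-0.54, -0.842, 0.001], [-0.0, -0.001, -1.0]]
wrist_force: [0.4, 1.8, -3.9]
width: 0.0136
grip_force: 45.1
```

```bash
python3 s.py
```

```text
14.3 [ 0.58381 -0.08551  0.14866] F [ 0.41  1.78 -3.9 ] T [ 0.701 -0.205  0.266] yaw -32.68 0.013608732252153116 107.5944304570403
```

Call:
{"name": "play_rows", "arguments": {"steps": [[[0, 0, 0], [0, 0, 0.2], 255], [[0, 0, 0], [0, 0, 0.2], 255], [[0, 0, 0], [0, 0, 0], 255]]}}

```text
clock: 14.6
eef_pos: [0.5838, -0.0855, 0.1487]
tool_rot: [[0.808, -0.589, 0.0], [-0.589, -0.808, 0.001], [-0.0, -0.001, -1.0]]
wrist_force: [1.2, 2.1, -4.4]
width: 0.0137
grip_force: 45.1
```

```bash
python3 s.py
```

```text
14.6 [ 0.58382 -0.08554  0.14867] F [ 1.23  2.14 -4.36] T [ 0.771 -0.237  0.316] yaw -36.12 0.013742591791370325 111.0344342882428
```

Call:
{"name": "play_rows", "arguments": {"steps": [[[0, 0, 0], [0, 0, 0.2], 255], [[0, 0, 0], [0, 0, 0.2], 255], [[0, 0, 0], [0, 0, 0], 255]]}}

```text
clock: 14.9
eef_pos: [0.5838, -0.0856, 0.1487]
tool_rot: [[0.771, -0.637, 0.0], [-0.637, -0.771, 0.001], [-0.0, -0.0, -1.0]]
wrist_force: [0.9, 3.3, -4.3]
width: 0.0133
grip_force: 45.1
```

```bash
python3 s.py
```

```text
14.9 [ 0.58384 -0.08559  0.1487 ] F [ 0.94  3.28 -4.29] T [ 0.806 -0.286  0.332] yaw -39.56 0.013275052848768724 114.47963321913286
```

Call:
{"name": "play_rows", "arguments": {"steps": [[[0, 0, 0], [0, 0, 0.2], 255], [[0, 0, 0], [0, 0, 0.2], 255], [[0, 0, 0], [0, 0, 0], 255]]}}

```text
clock: 15.2
eef_pos: [0.5839, -0.0856, 0.1487]
tool_rot: [[0.731, -0.682, 0.0], [-0.682, -0.731, 0.001], [-0.0, -0.0, -1.0]]
wrist_force: [1.0, 3.1, -4.3]
width: 0.0138
grip_force: 45.1
```

```bash
python3 s.py
```

```text
15.2 [ 0.58386 -0.08563  0.14872] F [ 0.97  3.08 -4.28] T [ 0.823 -0.392  0.327] yaw -43.0 0.01380864103363877 117.91808124211273
```

Call:
{"name": "play_rows", "arguments": {"steps": [[[0, 0, 0], [0, 0, 0.15], 255], [[0, 0, 0], [0, 0, 0.15], 255], [[0, 0, 0], [0, 0, 0], 255]]}}

```text
clock: 15.5
eef_pos: [0.5839, -0.0857, 0.1488]
tool_rot: [[0.698, -0.716, 0.0], [-0.716, -0.698, 0.0], [-0.0, -0.0, -1.0]]
wrist_force: [1.3, 3.2, -5.4]
width: 0.0135
grip_force: 45.1
```

```bash
python3 s.py
```

```text
15.5 [ 0.58386 -0.08573  0.14876] F [ 1.25  3.22 -5.43] T [ 0.924 -0.412  0.309] yaw -45.7 0.013494166092632329 120.61558861629828
```

Call:
{"name": "play_rows", "arguments": {"steps": [[[0, 0, 0], [0, 0, 0.15], 255], [[0, 0, 0], [0, 0, 0], 255]]}}

```text
clock: 15.7
eef_pos: [0.5839, -0.0858, 0.1488]
tool_rot: [[0.682, -0.731, 0.0], [-0.731, -0.682, 0.0], [-0.0, -0.0, -1.0]]
wrist_force: [1.6, 4.2, -5.4]
width: 0.0137
grip_force: 45.1
```

```bash
python3 s.py
```

```text
15.7 [ 0.58386 -0.08576  0.14879] F [ 1.56  4.16 -5.37] T [ 1.011 -0.533  0.276] yaw -47.01 0.013705807815366667 121.92514946290972
```

Call:
{"name": "play_rows", "arguments": {"steps": [[[-0.008, -0.02, 0], [0, 0, 0.15], 255], [[0, 0, 0], [0, 0, 0.15], 255], [[0, 0, 0], [0, 0, 0], 255]]}}

```text
clock: 16.0
eef_pos: [0.5841, -0.0854, 0.1488]
tool_rot: [[0.648, -0.762, -0.0], [-0.762, -0.648, -0.0], [0.0, 0.0, -1.0]]
wrist_force: [1.6, 1.0, -4.9]
width: 0.0132
grip_force: 45.1
```

```bash
python3 s.py
```

```text
16.0 [ 0.58409 -0.08542  0.14879] F [ 1.62  0.98 -4.93] T [ 0.54  -0.334  0.323] yaw -49.6 0.013216373816551745 124.60489033115219
```

Call:
{"name": "play_rows", "arguments": {"steps": [[[0, 0, 0], [0, 0, 0.15], 255], [[0, 0, 0], [0, 0, 0.15], 255], [[0, 0, 0], [0, 0, 0], 255]]}}

```text
clock: 16.3
eef_pos: [0.5841, -0.0854, 0.1488]
tool_rot: [[0.614, -0.79, -0.0], [-0.79, -0.614, -0.001], [0.0, 0.0, -1.0]]
wrist_force: [1.3, 0.5, -5.7]
width: 0.0132
grip_force: 45.6
```

```bash
python3 s.py
```

```text
16.3 [ 0.5841  -0.08542  0.14879] F [ 1.25  0.47 -5.66] T [ 0.198 -0.328  0.754] yaw -52.14 0.013187165273808607 127.15646350313463
```

Call:
{"name": "play_rows", "arguments": {"steps": [[[0, 0, 0], [0, 0, 0.08], 255], [[0, 0, 0], [0, 0, 0], 255], [[0, 0, 0], [0, 0, 0], 255]]}}

```text
clock: 16.6
eef_pos: [0.5841, -0.0854, 0.1488]
tool_rot: [[0.605, -0.796, -0.0], [-0.796, -0.605, -0.0], [0.0, 0.0, -1.0]]
wrist_force: [1.6, 0.5, -4.3]
width: 0.0134
grip_force: 46.0
```

```bash
python3 s.py
```

```text
16.6 [ 0.58413 -0.08535  0.14881] F [ 1.59  0.49 -4.34] T [ 0.061 -0.286  0.853] yaw -52.79 0.01342889520217619 127.79767244519066
```

The torque more than doubled, from 0.32 to 0.85 N·m, over about 3°, so the collar is tight. I back off a little to unload the prongs, then lift.

Call:
{"name": "play_rows", "arguments": {"steps": [[[0, 0, 0], [0, 0, -0.2], 255], [[0, 0, 0], [0, 0, -0.2], 255], [[0, 0, 0], [0, 0, -0.1], 255], [[0, 0, 0], [0, 0, 0], 255]]}}

```text
clock: 17.0
eef_pos: [0.5841, -0.0852, 0.149]
tool_rot: [[0.663, -0.749, -0.0], [-0.749, -0.663, 0.0], [-0.0, -0.0, -1.0]]
wrist_force: [-0.3, 0.1, -2.6]
width: 0.0133
grip_force: 45.0
```

```bash
python3 s.py
```

```text
17.0 [ 0.58406 -0.08516  0.14904] F [-0.31  0.06 -2.63] T [ 0.086  0.041 -0.003] yaw -48.51 0.013276379040960682 123.50290983312799
```

Call:
{"name": "play_rows", "arguments": {"steps": [[[0, 0, -0.05], [0, 0, 0], 255], [[0, 0, -0.1], [0, 0, 0], 255], [[0, 0, -0.2], [0, 0, 0], 255], [[0, 0, -0.4], [0, 0, 0], 255], [[0, 0, -0.7], [0, 0, 0], 255], [[0, 0, -0.7], [0, 0, 0], 255], [[0, 0, -0.6], [0, 0, 0], 255], [[0, 0, 0], [0, 0, -0.734], 255], [[0, 0, 0], [0, 0, -0.734], 255], [[0, 0, 0], [0, 0, -0.734], 255], [[0, 0, 0], [0, 0, -0.734], 255], [[0, 0, 0], [0, 0, -0.734], 255], [[0, 0, 0], [0, 0, -0.734], 255], [[0, 0, 0], [0, 0, -0.734], 255], [[0, 0, 0], [0, 0, -0.734], 255], [[0, 0, 0], [0, 0, -0.734], 255], [[0, 0, 0], [0, 0, -0.734], 255], [[0, 0, 0], [0, 0, 0], 255], [[0, 0, 0], [0, 0, 0], 255]]}}

```text
clock: 18.9
eef_pos: [0.5842, -0.0851, 0.2593]
tool_rot: [[0.969, 0.249, 0.0], [0.249, -0.969, -0.0], [0.0, 0.0, -1.0]]
wrist_force: [-0.9, 0.3, -3.5]
width: 0.0136
grip_force: 45.0
```

```bash
python3 s.py
```

```text
18.9 [ 0.58419 -0.08511  0.25928] F [-0.9   0.31 -3.49] T [-0.017 -0.032  0.042] yaw 14.4 0.013629756004581998 60.60496681237036
```

Call:
{"name": "play_rows", "arguments": {"steps": [[[0.06, -0.849, 0], [0, 0, 0], 255], [[0.06, -0.849, 0], [0, 0, 0], 255], [[0.06, -0.849, 0], [0, 0, 0], 255], [[0.06, -0.849, 0], [0, 0, 0], 255], [[0.06, -0.849, 0], [0, 0, 0], 255], [[0.06, -0.849, 0], [0, 0, 0], 255], [[0.06, -0.849, 0], [0, 0, 0], 255], [[0.06, -0.849, 0], [0, 0, 0], 255], [[0.06, -0.849, 0], [0, 0, 0], 255], [[0.06, -0.849, 0], [0, 0, 0], 255], [[0, 0, 0], [0, 0, 0], 255], [[0, 0, 0], [0, 0, 0], 255], [[0, 0, 0], [0, 0, 0], 255]]}}

```text
clock: 20.2
eef_pos: [0.5221, 0.2488, 0.2589]
tool_rot: [[0.968, 0.25, 0.0], [0.25, -0.968, -0.001], [-0.0, 0.001, -1.0]]
wrist_force: [0.9, 0.5, -3.0]
width: 0.0136
grip_force: 45.0
```

```bash
python3 s.py
python3 - <<'E'
from h import *
f=bot.grab_frame('top');g=bot.grab_frame('scene')
a=cv2.resize(f['pixels'][165:245,255:335],None,fx=4,fy=4,interpolation=cv2.INTER_CUBIC)
b=cv2.resize(g['pixels'][210:290,340:420],None,fx=4,fy=4,interpolation=cv2.INTER_CUBIC)
cv2.imwrite('pics/after.png',np.hstack([a,b]))
E
```

```text
20.2 [0.52207 0.24878 0.2589 ] F [ 0.93  0.53 -2.95] T [ 0.018  0.02  -0.007] yaw 14.49 0.013557130514933837 94.17374962295835
```

View pics/after.png

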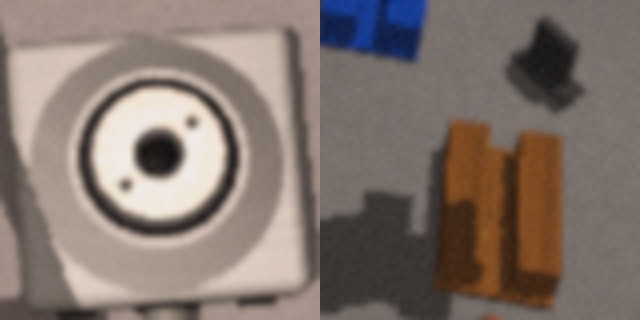

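The collar holes now lie at crop (192,122) and (125,185), i.e. about -47° yaw, so the collar turned about 56°. The rest is empty and its gap is clear. Now lowering the spanner.

Call:
{"name": "play_rows", "arguments": {"steps": [[[0.02, -0.015, 0.8], [0, 0, 0], 255], [[0, 0, 0.8], [0, 0, 0], 255], [[0, 0, 0.8], [0, 0, 0], 255], [[0, 0, 0.8], [0, 0, 0], 255], [[0, 0, 0.8], [0, 0, 0], 255], [[0, 0, 0.5], [0, 0, 0], 255], [[0, 0, 0.3], [0, 0, 0], 255], [[0, 0, 0.1], [0, 0, 0], 255], [[0, 0, 0.06], [0, 0, 0], 255], [[0, 0, 0], [0, 0, 0], 255], [[0, 0, 0], [0, 0, 0], 255]]}}

```text
clock: 21.4
eef_pos: [0.5234, 0.2507, 0.0615]
tool_rot: [[0.968, 0.252, 0.002], [0.252, -0.968, 0.001], [0.002, -0.0, -1.0]]
wrist_force: [0.5, 0.3, -2.4]
width: 0.0133
grip_force: 45.0
```

```bash
python3 s.py
```

```text
21.4 [0.52344 0.25072 0.06151] F [ 0.48  0.32 -2.41] T [ 0.012  0.004 -0.02 ] yaw 14.57 0.013254924490435875 94.1992136732014
```

Call:
{"name": "play_rows", "arguments": {"steps": [[[0, 0, 0.04], [0, 0, 0], 255], [[0, 0, 0.03], [0, 0, 0], 255], [[0, 0, 0.02], [0, 0, 0], 255], [[0, 0, 0], [0, 0, 0], 255], [[0, 0, 0], [0, 0, 0], 255]]}}

```text
clock: 21.9
eef_pos: [0.5225, 0.2505, 0.0568]
tool_rot: [[0.968, 0.252, -0.0], [0.252, -0.968, 0.0], [-0.0, -0.0, -1.0]]
wrist_force: [-0.1, 0.1, -2.5]
width: 0.0137
grip_force: 45.0
```

Call:
{"name": "play_rows", "arguments": {"steps": [[[0, 0, 0.02], [0, 0, 0], 255], [[0, 0, 0.01], [0, 0, 0], 255], [[0, 0, 0], [0, 0, 0], 255]]}}

```text
clock: 22.2
eef_pos: [0.5227, 0.2504, 0.0565]
tool_rot: [[0.968, 0.252, 0.0], [0.252, -0.968, 0.0], [0.0, 0.0, -1.0]]
wrist_force: [-2.2, -1.6, 5.5]
width: 0.0136
grip_force: 45.0
```

The spanner is seated: Fz is now positive at the expected height. Release and retreat.

Call:
{"name": "play_rows", "arguments": {"steps": [[[0, 0, 0], [0, 0, 0], 190], [[0, 0, 0], [0, 0, 0], 150], [[0, 0, 0], [0, 0, 0], 100], [[0, 0, 0], [0, 0, 0], 50], [[0, 0, 0], [0, 0, 0], 0], [[0, 0, 0], [0, 0, 0], 0], [[0, 0, 0], [0, 0, 0], 0], [[0, 0, -0.2], [0, 0, 0], 0], [[0, 0, -0.5], [0, 0, 0], 0], [[0, 0, -0.8], [0, 0, 0], 0], [[0, 0, -0.8], [0, 0, 0], 0], [[0, 0, -0.8], [0, 0, 0], 0], [[0, 0, -0.8], [0, 0, 0], 0], [[0, 0, -0.8], [0, 0, 0], 0], [[0, 0, 0], [0, 0, 0], 0]], "squeeze": 10}}

```text
clock: 23.7
eef_pos: [0.5255, 0.2515, 0.2493]
tool_rot: [[0.968, 0.252, 0.009], [0.252, -0.968, 0.003], [0.01, -0.001, -1.0]]
wrist_force: [-0.0, 0.3, 0.3]
width: 0.0875
grip_force: 0.0
```

```bash
python3 s.py
python3 - <<'E'
from fit import *
f=bot.grab_frame('top');g=bot.grab_frame('scene')
cv2.imwrite('pics/end.png',cv2.resize(g['pixels'][130:350,120:420],None,fx=2.5,fy=2.5,interpolation=cv2.INTER_CUBIC))
for r in bot.silhouettes('spanner',g):
    c=np.array(np.nonzero(r['mask'])).mean(1)[::-1]
    if np.hypot(*(c-(387,253)))<12: print(c,fit([(g,r['mask'])],SP,[.522,.25,.03,.255],[0,1,3]))
E
```

```text
23.7 [0.52554 0.25148 0.24931] F [-0.01  0.29  0.29] T [ 0.009 -0.037 -0.007] yaw 14.58 0.0875128629082429 94.19684966866386
[387.84941176 252.89882353] (array([0.5232, 0.2506, 0.03  , 0.2375]), np.float64(0.066))
```

View pics/end.png

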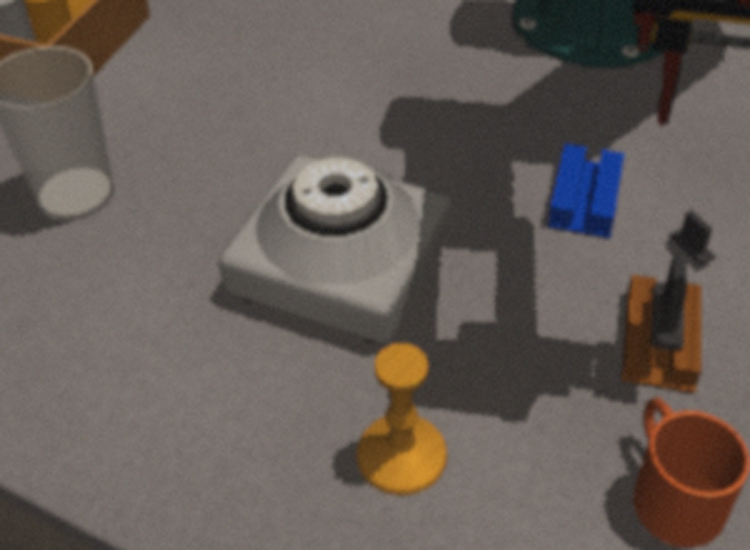

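The spanner stands upright in the wooden rest at crop (672,310). The mug, candlestick and jar are where they were, and the gripper is clear of everything.

```bash
python3 -c "
from bench import bot
print(bot.job_done())"
```

```text
the job is handed in; nothing more can be done
None
```

The job is handed in with no verdict returned: the collar was turned about 56° clockwise until the torque jumped at its stop, and the spanner stands upright in its wooden rest, released, with the mug, candlestick and jar untouched.

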